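# Lock the computer's side panel with its quarter-turn fastener

## Robot

A 7-joint arm with a two-finger parallel gripper is mounted at the origin on the work surface. World frame = base frame: x ahead of the robot, y to its left, z up, the work surface at z = 0. Lengths are in m, angles in rad, forces in N, time in s.
With the tool pointing down it reaches from about 0.4 to 0.85 m from the base axis. Payload 10.4 kg.
Tool frame: the origin (TCP) lies between the finger pads; the fingertips stand 19 mm ahead of it and the grasp point (between the pads) is the TCP; z points along the fingers, x is the direction in which the jaws open and shut, and the axes are right-handed (so a half turn about z gives the same grasp; the last joint's range is limited). The gripper opens to 87 mm and grips with 3 to 60 N. Pads are 19 mm wide; open, the fingers measure 117 mm over their backs; the gripper's body (75 mm by 190 mm) begins 51 mm behind the grasp point.
Start: joints at [-1.226, 0.332, -0.065, 1.46, 0.022, 1.35, -0.088], TCP at [0.225, 0.583, 0.242] pointing down, gripper open.
Joint ranges: [-2.6, 2.6], [-0.5, 2.12], [-1.47, 1.34], [0.16, 2.42], [-1.27, 4.41], [0.06, 2.06], [-2.6, 2.6]. Speed limits (rad/s): [2.22, 2.22, 2.79, 2.79, 3.14, 3.14, 3.14].

## Interface

Orientations are given as a unit quaternion [x, y, z, w].
In Python, from bench import * gives the robot as it stands.
- The arm moves only by the tool step_arm, never from a script. Its argument "commands" is a list of rows, each a list of 6 numbers: the shift along the tool's x, y, z in m, then the turn, a rotation vector about the tool's x, y, z in rad. In form: [[tx, ty, tz, rx, ry, rz], ...]. A call has 1 to 12 rows; each row shifts and turns the commanded pose from where the row before left it, along the tool's axes as they then stand; what a row does not reach is not made up. A row lasts 1/10 s, in which the tool goes at most 50 mm and 8.59 degrees, less where a joint would pass 70% of its speed; a pose out of reach is approached as far as the arm can. A call with a gripper value outside its range is refused whole. "gripper" is the opening, from 0 (shut) to 1 (fully open), set as the call begins (left out, the last holds). The fingers move at their own pace and stop on an object; "grip_force" is the grip in N (left out, the last holds). Time passes only in rows, so rows that do not move let the fingers close. It gives the time, the measured TCP pose, the force and the opening at its end, in the units of the state.
- read_state(): the state, without advancing time (a new reading comes with each control period).
- camera(name): name is "scene" or "side" or "wrist"; returns the picture (384x512x3 uint8, red, green, blue); there is no depth.
- get_calibration(name): a dict with "fx", "fy", "cx", "cy" (pixels), "R" (3x3) and "t" (3): a world point X has camera coordinates R X + t. Camera axes: x right, y down, z forward; pixel columns grow to the right and rows downward; lengths in m; the calibration is good to about 2 mm. A picture is of the moment at which its call begins: read the wrist's pose just before it. get_calibration takes no time and is no camera call; for the wrist camera it gives the pose at the moment of the call.
- close_job(): hands the job in, once; it reports no verdict.
The state is a dict: "time": time; "joint_positions": joint angles; "joint_vel": joint speeds; "joint_torque": joint torques, N m; "ee_pos": TCP position; "eef_rot": TCP orientation; "ft_force": force on the tool from outside, world axes, zero at the start; "torque": the same for the moment, N m; "width": finger opening in m.
Only numpy, scipy, OpenCV 4.12 (cv2) and the standard library are available. Lean on these libraries where they do the work, as an engineer would, in place of code of your own. Each camera call takes 0.05 s, during which the arm holds its last target. There are 200 camera calls.

## Task

The desktop computer on the bench has been serviced and its side panel has to be locked again: set a fingertip in the slot of the round grey fastener, press the panel down flush against its springy gasket, and while pressing turn the fastener a quarter turn clockwise until the slot points straight at the panel's free edge and the panel stays down by itself. Then take the hand away. Do it by touch alone: grasp and lift nothing, and leave the mug, mouse, hard drive and screwdriver where they are.

Things in the scene. Friction and masses are not known exactly. Their poses are not given: they have to be found in the camera images.
- tower: Black desktop computer case lying on its side on the bench, 360 x 360 mm, 162 mm high; heavy, does not move. Origin: centre of its underside, on the bench. Its -x side faces the robot, +y is its plastic front bezel (48 mm wide, top 162 mm above the bench, orange label), z up.
- panel: Black steel side panel, now the top of the case, 350 (x) by 305 (y) by 12 mm. Origin: centre of its underside (x = -3, y = -25.5, z = 150 mm from the case's origin when flush). It hinges on the line x = +175 mm, z = 0 of its own frame (the edge far from the robot); the free edge is at its own x = -175 mm; z is its upward normal.
- panel_edge (a point): Middle of the panel's free edge (nearest the robot), on its upper face; 162 mm above the bench when flush. A springy gasket holds it 8 to 12 mm too high. Pushing at the fastener, 5 to 8 N brings it flush, rising 0.7 N per mm; it can go about 5 mm below flush to a hard stop.
- cam (a joint): Turn of the fastener, rad, growing clockwise seen from above, between stops: 0 unlocked (slot parallel to the free edge), 1.571 locked (slot square to it). Starts at 0 to 0.35, stays where left, needs 0.05 to 0.2 N m. Beyond about 1.1 its hidden tongue slips under the striker rod if the panel is held flush or lower; else it jams on or rides over it and the panel stays up.
- slot_floor (a point): Centre of the slot's dark floor, on the fastener's axis. The slot is a straight pocket across the disc, 60 mm long, 30 mm wide, 19 mm deep, closed at both ends. The point turns with the fastener: y axis along the slot (-y to the yellow pointer), x across it, z up. 144 mm above the bench when the panel is flush.
- disc_face (a point): Centre of the fastener's upper face, on its axis: a light grey disc, 76 mm diameter, flush in the panel (1 mm proud), axis 53 mm in from the free edge, halfway along it. Its yellow pointer stands at the panel's red mark when unlocked and at the green mark, next to the free edge, when locked. Axes as slot_floor.
- mug: White ceramic mug, 82 mm diameter, 95 mm high, on the bench beside the case; origin at the centre of its underside. Leave alone.
- mouse: Black computer mouse, 100 x 60 x 34 mm, on the bench; origin at the centre of its underside. Leave alone.
- drive: Internal hard drive, 147 x 102 x 26 mm, silver with white label, on the bench; origin at the centre of its underside. Leave alone.
- driver: Screwdriver with orange handle, 190 mm long, lying on the bench by the case; origin at its middle. Leave alone.

How it is judged:
By the outcome, as a careful person would: the job done as asked, in the order asked, and still so for the second after the job is handed in, with the robot touching nothing.
It also fails if it takes over 38 s, if anything falls off the work surface, if the arm or the gripper's body presses on something with over 40 N, if the wrist force passes 120 N, or if a joint passes its speed limit or range.

## Working session

There is one attempt and no reset: what is moved stays moved. The work goes in short steps, Python scripts to look and compute and a tool call to move; the robot and the scene stay as the last step left them, time stands still between calls to the robot, and variables do not carry over. Pictures are saved under pics/ and viewed, on a budget of 10 in all, crops included, one or two more only if the job needs it, and the job is handed in when it is done.

Besides the shell and the picture viewer there is one more tool, called after ">>>" by a JSON object that holds its "method" and its "body". step_arm: Moves the arm, as the interface text tells. Its arguments: {"type":"object","properties":{"commands":{"type":"array","items":{"type":"array","items":{"type":"number"}}},"gripper":{"type":"number"},"grip_force":{"type":"number"}},"required":["commands"]}

```bash
mkdir -p pics; ls
python3 - <<'E'
from bench import *
import cv2,numpy as np
s=read_state();print({k:np.round(v,3).tolist() for k,v in s.items()})
a=[camera(n) for n in("scene","side")]
for n,i in zip(("scene","side"),a): cv2.imwrite(f"pics/{n}0.png",i[:,:,::-1])
for n in("scene","side"):
  c=get_calibration(n);print(n,c)
E
```

```text
pics
{'time': 0.0, 'joint_positions': [-1.226, 0.333, -0.065, 1.461, 0.022, 1.35, -0.088], 'joint_vel': [-0.001, -0.0, -0.001, -0.0, -0.002, -0.0, 0.001], 'joint_torque': [0.001, -62.326, 0.025, -38.988, -0.061, 0.04, 0.0], 'ee_pos': [0.225, 0.583, 0.241], 'eef_rot': [0.824, 0.566, -0.001, 0.0], 'ft_force': [0.241, -0.07, -0.235], 'torque': [-0.014, 0.004, -0.076], 'width': 0.087}
scene {'fx': 433.59952189828306, 'fy': 433.59952189828306, 'cx': 262.5361052313916, 'cy': 192.72012345504302, 'R': array([[-0.99786324,  0.06515745, -0.00484382],
       [ 0.04557546,  0.64101448, -0.76617447],
       [-0.04681702, -0.7647581 , -0.64261436]]), 't': array([0.5536612 , 0.0485922 , 1.26153097])}
side {'fx': 425.2541288410867, 'fy': 425.2541288410867, 'cx': 258.5613399488484, 'cy': 199.03664587311172, 'R': array([[ 0.96776882, -0.25181765,  0.00337237],
       [-0.13340133, -0.5239451 , -0.84124052],
       [ 0.21360615,  0.81367647, -0.54065054]]), 't': array([-0.51240195,  0.1943588 ,  0.94340166])}
```

View pics/scene0.png

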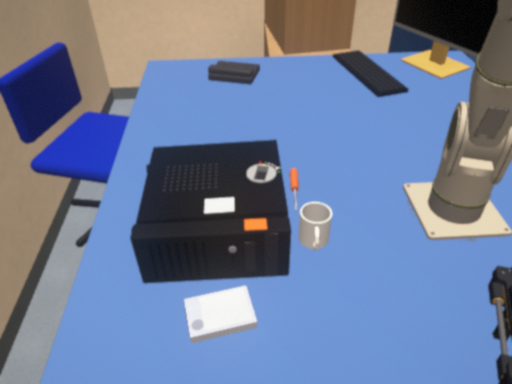

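View pics/side0.png

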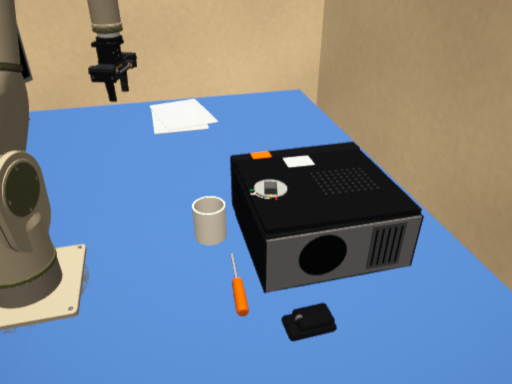

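The scene view shows the disc near (263,173) and the side view shows it near (270,188). The free edge faces the robot, and the mug and screwdriver sit between the two. Next I'll measure the disc and take an enlarged crop.

```bash
cat > h.py <<'E'
from bench import *
import cv2,numpy as np
np.set_printoptions(precision=4,suppress=True)
def ray(c,u,v):
    d=c["R"].T@np.array([(u-c["cx"])/c["fx"],(v-c["cy"])/c["fy"],1.]);return -c["R"].T@c["t"],d
def onz(c,u,v,z):
    o,d=ray(c,u,v);return o+d*(z-o[2])/d[2]
def tri(a,b):
    (o1,d1),(o2,d2)=a,b
    k=np.linalg.lstsq(np.c_[d1,-d2],o2-o1,rcond=None)[0]
    p,q=o1+k[0]*d1,o2+k[1]*d2;return (p+q)/2,np.linalg.norm(p-q)
E
python3 - <<'E'
from h import *
R={}
crops=[]
for n,(u,v) in dict(scene=(263,173),side=(270,188)).items():
    im=cv2.imread(f"pics/{n}0.png");c=get_calibration(n)
    w=im[v-24:v+24,u-32:u+32]
    crops.append(cv2.resize(w,None,fx=6,fy=6,interpolation=cv2.INTER_CUBIC))
    h=cv2.cvtColor(im,cv2.COLOR_BGR2HSV);win=np.zeros(im.shape[:2],np.uint8);win[v-20:v+20,u-28:u+28]=1
    m=((h[...,2]>120)&(h[...,1]<60)&(win>0)).astype(np.uint8)
    p=np.concatenate([k.reshape(-1,2) for k in cv2.findContours(m,cv2.RETR_EXTERNAL,cv2.CHAIN_APPROX_NONE)[0] if len(k)>15])
    e=cv2.fitEllipse(cv2.convexHull(p));print(n,e)
    R[n]=ray(c,*e[0]);print(onz(c,*e[0],.172))
    for nm,lo,hi in(("red",(0,120,70),(8,255,255)),("green",(45,100,50),(85,255,255)),("yellow",(22,100,80),(38,255,255)),("orange",(8,180,120),(16,255,255))):
        mm=cv2.inRange(h,lo,hi)*(win if nm!="orange" else 1)
        ys,xs=np.nonzero(mm)
        if len(xs) and nm!="orange":print(nm,len(xs),xs.mean(),ys.mean(),onz(c,xs.mean(),ys.mean(),.172))
print(tri(R["scene"],R["side"]))
cv2.imwrite("pics/crop0.png",np.hstack(crops))
E
```

```text
scene ((262.6532287597656, 172.1438751220703), (18.802486419677734, 34.93278121948242), 82.62005615234375)
[0.5542 0.0075 0.172 ]
green 4 278.5 171.5 [0.5132 0.0077 0.172 ]
side ((268.38018798828125, 188.72508239746094), (18.534236907958984, 37.0080451965332), 86.27359771728516)
[ 0.5517 -0.0009  0.172 ]
red 9 276.0 198.0 [ 0.5573 -0.0428  0.172 ]
green 12 250.91666666666666 189.75 [0.5122 0.0046 0.172 ]
yellow 7 270.7142857142857 194.85714285714286 [ 0.5497 -0.0274  0.172 ]
(array([0.5535, 0.0038, 0.169 ]), np.float64(0.0008800573169380979))
```

View pics/crop0.png

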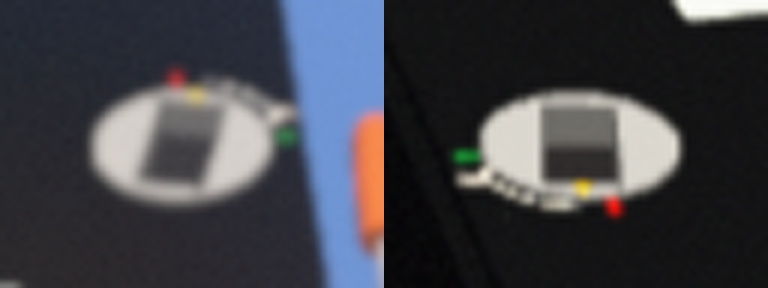

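The crops show the slot, the yellow pointer about 13° past the red mark, and green toward the free edge. I'll move above the disc for a close look.

>>> {"method": "step_arm", "body": {"commands": [[0, 0, -0.03, 0, 0, 0], [0, 0, -0.03, 0, 0, 0], [-0.03, 0.0368, 0, 0, 0, 0], [-0.03, 0.0368, 0, 0, 0, 0], [-0.03, 0.0368, 0, 0, 0, 0], [-0.03, 0.0368, 0, 0, 0, 0], [-0.03, 0.0368, 0, 0, 0, 0], [-0.03, 0.0368, 0, 0, 0, 0], [-0.03, 0.0368, 0, 0, 0, 0], [-0.03, 0.0368, 0, 0, 0, 0]], "gripper": 0.25}}

```text
time: 1.1
ee_pos: [0.4136, 0.2515, 0.3014]
eef_rot: [0.824, 0.566, -0.0, -0.0]
ft_force: [1.5, 0.2, -0.3]
width: 0.0231
```

>>> {"method": "step_arm", "body": {"commands": [[-0.03, 0.0368, 0, 0, 0, 0], [-0.03, 0.0368, 0, 0, 0, 0], [-0.03, 0.0368, 0, 0, 0, 0], [-0.03, 0.0368, 0, 0, 0, 0], [-0.03, 0.0368, 0, 0, 0, 0], [0, 0, 0, 0, 0, -0.1], [0, 0, 0, 0, 0, -0.1], [0, 0, 0, 0, 0, 0], [0, 0, 0, 0, 0, 0]]}}

```text
time: 2.0
ee_pos: [0.5307, 0.0475, 0.3013]
eef_rot: [0.765, 0.644, -0.0, -0.0]
ft_force: [0.1, 0.4, 0.2]
width: 0.0218
```

Run:
```python
from h import *
from scipy.spatial.transform import Rotation as Ro
s=read_state();c=get_calibration("wrist");i=camera("wrist");cv2.imwrite("pics/w1.png",i[:,:,::-1])
T=Ro.from_quat(s["eef_rot"]).as_matrix();print(s["ee_pos"],T,s["width"],s["joint_positions"],s["ft_force"])
o=-c["R"].T@c["t"];print("cam",o,T.T@(o-s["ee_pos"]),c["R"])
p=c["R"]@np.array([.554,.003,.17])+c["t"];print(p[0]/p[2]*c["fx"]+c["cx"],p[1]/p[2]*c["fy"]+c["cy"])
```

```text
[0.5307 0.0475 0.3013] [[ 0.1695  0.9855 -0.0005]
 [ 0.9855 -0.1695 -0.    ]
 [-0.0001 -0.0005 -1.    ]] 0.021816480366659504 [-0.5802  0.0943  0.4391  1.6322 -0.0405  1.4247  1.2636] [0.1193 0.4322 0.1712]
cam [0.4546 0.0605 0.4434] [-0.0001 -0.0772 -0.142 ] [[ 0.1687  0.9857 -0.0008]
 [ 0.9473 -0.1619  0.2763]
 [ 0.2722 -0.0473 -0.9611]]
215.81818246250134 217.7030635200143
```

View pics/w1.png

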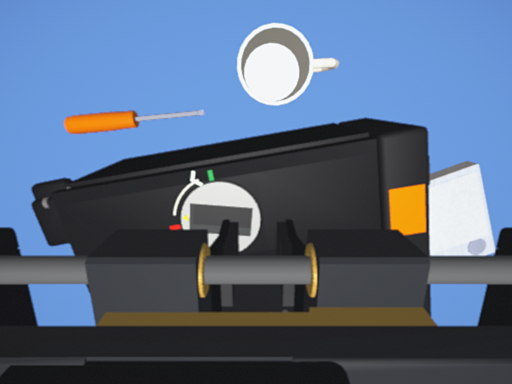

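The wrist view shows the disc centre near (221,215), yellow pointer at (186,217), red mark (175,227), green mark (211,175), and the free edge running across the upper side of the case. Now to measure these.

```bash
cat > m.py <<'E'
from h import *
def meas(f,c,z=.1705,box=(150,160,270,260)):
    im=cv2.imread(f);h=cv2.cvtColor(im,cv2.COLOR_BGR2HSV);x0,y0,x1,y1=box
    win=np.zeros(im.shape[:2],np.uint8);win[y0:y1,x0:x1]=1
    m=((h[...,2]>150)&(h[...,1]<40)).astype(np.uint8)*win
    k=max(cv2.findContours(cv2.morphologyEx(m,cv2.MORPH_OPEN,np.ones((5,5))),cv2.RETR_EXTERNAL,cv2.CHAIN_APPROX_NONE)[0],key=cv2.contourArea)
    P=np.array([onz(c,u,v,z)[:2] for u,v in k.reshape(-1,2)])
    # circle of known radius 38 mm, robust
    from scipy.optimize import least_squares
    r=least_squares(lambda q:np.hypot(*(P-q).T)-.038,P.mean(0),loss="soft_l1",f_scale=.0008)
    C=r.x;print("disc",C,"resid",np.median(abs(r.fun)))
    for nm,lo,hi in(("red",(0,150,90),(8,255,255)),("green",(45,100,50),(85,255,255)),("yellow",(22,120,80),(38,255,255))):
        ys,xs=np.nonzero(cv2.inRange(h,lo,hi)*win)
        if len(xs):
            p=onz(c,xs.mean(),ys.mean(),z)[:2];d=p-C;print(nm,len(xs),p,"az",np.degrees(np.arctan2(d[1],d[0])),"r",np.hypot(*d))
    return C
E
python3 - <<'E'
from m import *
c=get_calibration("wrist");meas("pics/w1.png",c)
E
```

```text
disc [0.5575 0.0058] resid 0.0016183799906311531
red 60 [ 0.5564 -0.0377] az -91.39031628470624 r 0.04352906104738805
green 75 [0.5118 0.0068] az 178.72618049648972 r 0.04571868384034223
yellow 13 [ 0.5488 -0.0253] az -105.58222192771213 r 0.03232385090954475
```

>>> {"method": "step_arm", "body": {"commands": [[0, 0, 0, 0, 0, 0.056], [-0.0174, 0.017, 0, 0, 0, 0], [-0.0173, 0.017, 0, 0, 0, 0], [0, 0, 0.03, 0, 0, 0], [0, 0, 0.03, 0, 0, 0], [0, 0, 0.03, 0, 0, 0], [0, 0, 0, 0, 0, 0], [0, 0, 0, 0, 0, 0]]}}

```text
time: 2.85
ee_pos: [0.5564, 0.0061, 0.2122]
eef_rot: [0.782, 0.623, -0.0, -0.0]
ft_force: [1.0, -0.4, 0.2]
width: 0.0216
```

Run:
```python
from m import *
s=read_state();c=get_calibration("wrist");i=camera("wrist");cv2.imwrite("pics/w2.png",i[:,:,::-1])
j=camera("scene")[130:215,210:325,::-1];k=camera("side")[140:225,210:325,::-1]
w=i[90:330,130:400,::-1]
a=cv2.resize(w,(540,480));b=np.vstack([cv2.resize(q,(325,240),interpolation=cv2.INTER_CUBIC) for q in(j,k)])[:480,:240+20]
cv2.imwrite("pics/w2c.png",np.hstack([a,b]))
print(s["ee_pos"],s["ft_force"],c["R"]@np.r_[s["ee_pos"][:2],.183]+c["t"])
for P in((.556,.006,.1705),(*s["ee_pos"][:2],.186)):
  p=c["R"]@np.array(P)+c["t"];print(p[0]/p[2]*c["fx"]+c["cx"],p[1]/p[2]*c["fy"]+c["cy"])
```

```text
[0.5564 0.0061 0.2122] [ 0.994  -0.4395  0.1845] [0.0003 0.0269 0.1859]
257.2365547176348 224.14195173787607
257.5882154126584 234.728589590613
```

View pics/w2c.png

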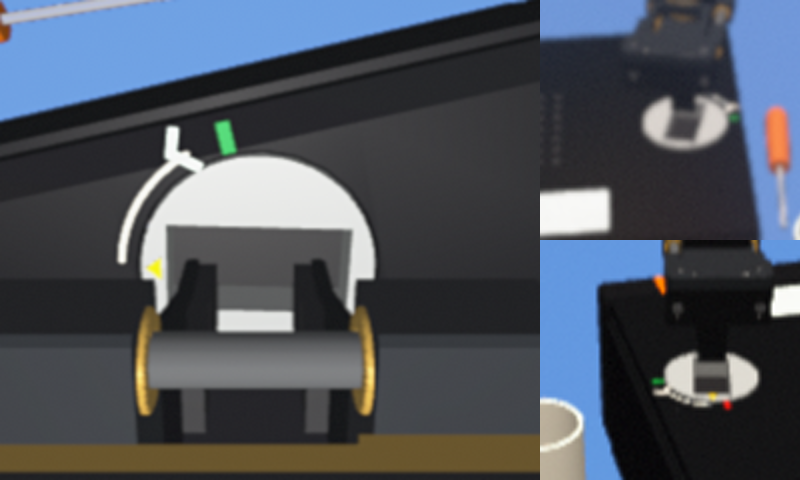

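The slot's robot-side rim runs from about px (213,203) to (306,205.5). The fingertips are just above the slot and nearly aligned. Now I'll work out the offset.

Run:
```python
from m import *
from scipy.spatial.transform import Rotation as Ro
c=get_calibration("wrist");s=read_state();T=Ro.from_quat(s["eef_rot"]).as_matrix()
for z in(.169,.172):
  A,B=(onz(c,*q,z) for q in((213,203),(306,205.5)));d=B-A;L=np.linalg.norm(d);d/=L
  n=np.array([d[1],-d[0],0]);C=(A+B)/2+n*.015
  print(z,L,"az",np.degrees(np.arctan2(d[1],d[0])),C,"tool off",T[:,:2].T@(C-s["ee_pos"]))
  t=onz(c,130+258.5/2,90+154/2,z);print("disc top",t,onz(c,130+141/2,90+265/2,z),onz(c,130+376/2,90+265/2,z))
print("toolx az",np.degrees(np.arctan2(T[1,0],T[0,0])))
```

```text
0.169 0.0600654982575144 az 75.57271242945797 [0.5595 0.0065 0.169 ] tool off [0.0009 0.0019]
disc top [0.5209 0.0154 0.169 ] [ 0.5487 -0.0304  0.169 ] [0.5658 0.0449 0.169 ]
0.172 0.05909793177430171 az 75.57271242945802 [0.5584 0.0067 0.172 ] tool off [0.0008 0.0009]
disc top [0.5203 0.0155 0.172 ] [ 0.5476 -0.0295  0.172 ] [0.5644 0.0446 0.172 ]
toolx az 77.15996238107921
```

>>> {"method": "step_arm", "body": {"commands": [[0.0008, 0.0015, 0.005, 0, 0, 0.028], [0, 0, 0.015, 0, 0, 0], [0, 0, 0.012, 0, 0, 0], [0, 0, 0.004, 0, 0, 0], [0, 0, 0.002, 0, 0, 0], [0, 0, 0.002, 0, 0, 0], [0, 0, 0.001, 0, 0, 0]]}}

```text
time: 3.7
ee_pos: [0.5582, 0.0063, 0.1708]
eef_rot: [0.79, 0.613, 0.0, 0.0]
ft_force: [1.4, -0.1, 0.9]
width: 0.0218
```

>>> {"method": "step_arm", "body": {"commands": [[0, 0, 0.002, 0, 0, 0], [0, 0, 0.002, 0, 0, 0], [0, 0, 0.002, 0, 0, 0], [0, 0, 0, 0, 0, 0], [0, 0, 0, 0, 0, 0]]}}

```text
time: 4.2
ee_pos: [0.5583, 0.0064, 0.1648]
eef_rot: [0.79, 0.613, 0.0, 0.0]
ft_force: [0.0, -0.5, 4.9]
width: 0.0222
```

>>> {"method": "step_arm", "body": {"commands": [[0, 0, 0.002, 0, 0, 0], [0, 0, 0.002, 0, 0, 0], [0, 0, 0, 0, 0, 0], [0, 0, 0, 0, 0, 0]]}}

```text
time: 4.6
ee_pos: [0.5583, 0.0064, 0.1611]
eef_rot: [0.79, 0.613, 0.0, 0.0]
ft_force: [-2.0, -0.6, 7.7]
width: 0.0218
```

>>> {"method": "step_arm", "body": {"commands": [[0, 0, 0.0005, 0, 0, 0.07], [0, 0, 0, 0, 0, 0.07], [0, 0, 0, 0, 0, 0.07], [0, 0, 0, 0, 0, 0.07], [0, 0, 0, 0, 0, 0.07], [0, 0, 0, 0, 0, 0.07], [0, 0, 0, 0, 0, 0.07], [0, 0, 0, 0, 0, 0.07], [0, 0, 0, 0, 0, 0.07], [0, 0, 0, 0, 0, 0.07]]}}

```text
time: 5.6
ee_pos: [0.5583, 0.007, 0.1606]
eef_rot: [0.953, 0.303, 0.001, -0.0]
ft_force: [-1.3, 1.9, 7.9]
width: 0.0219
```

Run:
```python
from h import *
s=read_state();print(s["ee_pos"],s["ft_force"],s["torque"],s["joint_positions"])
```

```text
[0.5583 0.007  0.1606] [-1.2967  1.8827  7.8926] [0.3236 0.317  0.0693] [-0.5824  0.2666  0.571   1.7717 -0.1579  1.1479  0.6543]
```

>>> {"method": "step_arm", "body": {"commands": [[0, 0, 0, 0, 0, 0.07], [0, 0, 0, 0, 0, 0.07], [0, 0, 0, 0, 0, 0.07], [0, 0, 0, 0, 0, 0.07], [0, 0, 0, 0, 0, 0.07], [0, 0, 0, 0, 0, 0.07], [0, 0, 0, 0, 0, 0.07], [0, 0, 0, 0, 0, 0.07], [0, 0, 0, 0, 0, 0.07], [0, 0, 0, 0, 0, 0]]}}

```text
time: 6.6
ee_pos: [0.5585, 0.0067, 0.1607]
eef_rot: [1.0, -0.007, 0.001, -0.0]
ft_force: [-1.4, -0.3, 8.3]
width: 0.0219
```

Run:
```python
from h import *
s=read_state();print(s["ee_pos"],s["ft_force"],s["torque"],s["joint_positions"])
cv2.imwrite("pics/w3.png",camera("wrist")[60:360,80:440,::-1])
```

```text
[0.5585 0.0067 0.1607] [-1.4151 -0.2593  8.2629] [ 0.0491  0.2079 -0.0105] [-0.66    0.2799  0.6661  1.775  -0.1889  1.1497  0.0515]
```

View pics/w3.png

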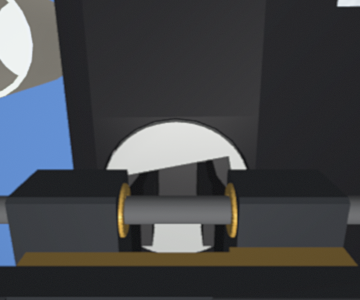

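The view shows the slot rim still about 10° behind the fingers, so the lag is as expected. I'll keep turning to the stop.

>>> {"method": "step_arm", "body": {"commands": [[0, 0, 0, 0, 0, 0.05], [0, 0, 0, 0, 0, 0.05], [0, 0, 0, 0, 0, 0.05], [0, 0, 0, 0, 0, 0.03], [0, 0, 0, 0, 0, 0]]}}

```text
time: 7.15
ee_pos: [0.5585, 0.0067, 0.1607]
eef_rot: [0.995, -0.096, 0.001, -0.0]
ft_force: [-1.2, 0.6, 7.0]
width: 0.0218
```

Run:
```python
from h import *
s=read_state();print(s["ee_pos"],s["eef_rot"],s["ft_force"],s["torque"])
cv2.imwrite("pics/w4.png",camera("wrist")[60:360,80:440,::-1])
```

```text
[0.5585 0.0067 0.1607] [ 0.9954 -0.0957  0.0006 -0.0004] [-1.172   0.5624  6.9559] [0.0201 0.1496 0.0045]
```

View pics/w4.png

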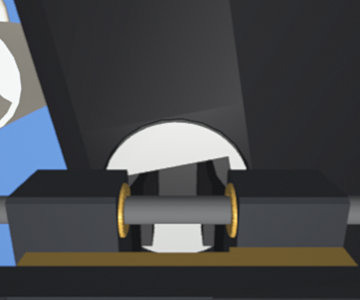

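>>> {"method": "step_arm", "body": {"commands": [[0, 0, 0, 0, 0, 0.03], [0, 0, 0, 0, 0, 0.02]]}}

```text
time: 7.4
ee_pos: [0.5584, 0.0066, 0.1607]
eef_rot: [0.993, -0.12, 0.001, -0.0]
ft_force: [-1.5, 0.1, 7.8]
width: 0.0217
```

Run:
```python
from h import *
s=read_state();print(s["ee_pos"],s["eef_rot"],s["ft_force"],s["torque"])
from scipy.spatial.transform import Rotation as Ro
c=get_calibration("wrist");i=camera("wrist")[:,:,::-1];cv2.imwrite("pics/w5.png",i)
g=cv2.cvtColor(i,cv2.COLOR_BGR2GRAY).astype(int)
pts=[]
for u in range(203,300,6):      # white->dark going down at the rim
    col=g[180:232,u]; d=np.diff(col); k=d.argmin(); pts.append((u,180+k,d[k]))
pts=[p for p in pts if p[2]<-50]; W=np.array([onz(c,u,v,.163)[:2] for u,v,_ in pts])
print([tuple(map(int,p)) for p in pts])
v=cv2.fitLine(W.astype(np.float32),cv2.DIST_HUBER,0,.01,.01).ravel();print("rim az",np.degrees(np.arctan2(v[1],v[0])))
```

```text
[0.5584 0.0066 0.1607] [ 0.9927 -0.1205  0.0005 -0.0003] [-1.5381  0.1205  7.8089] [-0.0692  0.2458  0.3892]
[(203, 229, -86), (233, 230, -85), (239, 228, -71), (245, 227, -79), (251, 226, -72), (257, 225, -69), (263, 223, -78), (269, 222, -74), (275, 221, -69), (281, 219, -78), (287, 218, -88), (293, 217, -70), (299, 215, -72)]
rim az -0.55481285
```

Torque has jumped to 0.39 N·m, so it's at the stop, and the rim azimuth is about 0°. I'll back off within the play and lift out.

>>> {"method": "step_arm", "body": {"commands": [[0, 0, 0, 0, 0, -0.08], [0, 0, 0, 0, 0, -0.08], [0, 0, 0, 0, 0, -0.04], [0, 0, -0.001, 0, 0, 0], [0, 0, -0.001, 0, 0, 0], [0, 0, -0.002, 0, 0, 0], [0, 0, -0.002, 0, 0, 0], [0, 0, -0.003, 0, 0, 0], [0, 0, 0, 0, 0, 0]]}}

```text
time: 8.35
ee_pos: [0.558, 0.0065, 0.1693]
eef_rot: [1.0, -0.02, 0.0, -0.0]
ft_force: [-0.1, 0.7, 0.6]
width: 0.0217
```

>>> {"method": "step_arm", "body": {"commands": [[0, 0, -0.01, 0, 0, 0], [0, 0, -0.02, 0, 0, 0], [0, 0, -0.04, 0, 0, 0], [0, 0, -0.04, 0, 0, 0], [0, 0.0, -0.03, 0, 0, 0], [-0.04, 0, 0, 0, 0, 0], [-0.04, 0, 0, 0, 0, 0], [-0.03, 0, 0, 0, 0, 0], [0, 0, 0, 0, 0, 0], [0, 0, 0, 0, 0, 0]]}}

```text
time: 9.35
ee_pos: [0.4481, 0.0109, 0.3099]
eef_rot: [1.0, -0.02, 0.001, -0.001]
ft_force: [0.5, -0.6, 0.5]
width: 0.0219
```

Run:
```python
from m import *
s=read_state();print(s["ee_pos"],s["ft_force"])
w=camera("wrist")[:,:,::-1]
a=camera("scene")[:,:,::-1];b=camera("side")[:,:,::-1]
cv2.imwrite("pics/s6.png",a);cv2.imwrite("pics/d6.png",b)
f=lambda i,u,v:cv2.resize(i[v-30:v+30,u-40:u+40],(400,300),interpolation=cv2.INTER_CUBIC)
cv2.imwrite("pics/end.png",np.vstack([np.hstack([f(a,263,173),f(b,270,190)]),np.hstack([cv2.resize(w,(400,300)),cv2.resize(b,(400,300))])]))
for n in("scene","side"):
  for t,z in(("0" ,.1705),("6",.163)):
    im=cv2.imread(f"pics/{n[0] if t=='6' and n=='scene' else 'd' if t=='6' else n}{t}.png");h=cv2.cvtColor(im,cv2.COLOR_BGR2HSV);u,v=(263,173) if n=="scene" else (268,190)
    ys,xs=np.nonzero(cv2.inRange(h[v-25:v+25,u-30:u+30],(45,100,50),(85,255,255)));print(n,t,"green px",xs.mean()+u-30,ys.mean()+v-25)
```

```text
[0.4481 0.0109 0.3099] [ 0.5401 -0.6455  0.5063]
scene 0 green px 278.5 171.5
scene 6 green px 278.5 174.0
side 0 green px 250.91666666666669 189.75
side 6 green px 250.69230769230768 193.0
```

View pics/end.png

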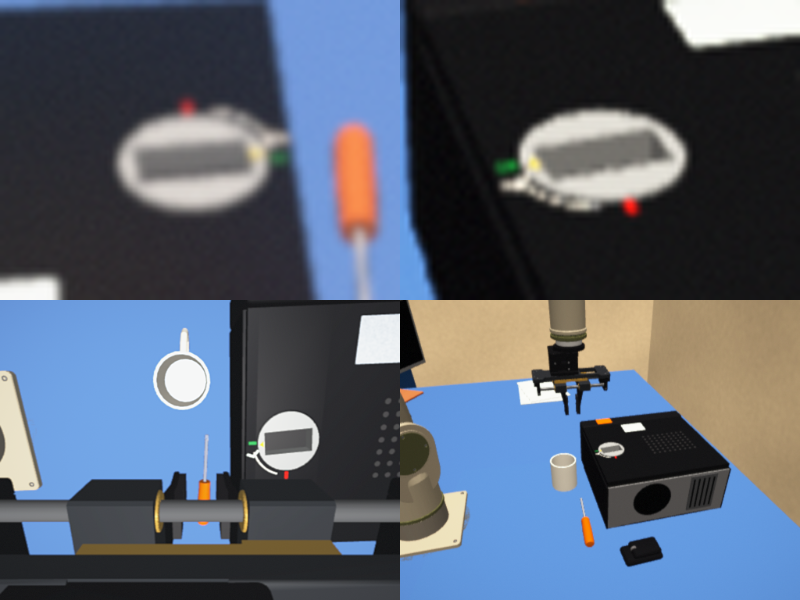

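The final view shows the pointer by the green mark, the green mark lower in both fixed views (panel down), and the other objects unmoved. I'll do one numeric check of the angle, then hand in.

Run:
```python
from m import *
c=get_calibration("wrist");i=camera("wrist")[:,:,::-1];cv2.imwrite("pics/w7.png",i)
b=(312,125,415,235);z=.163
C=meas("pics/w7.png",c,z,b)
g=cv2.cvtColor(i,cv2.COLOR_BGR2GRAY);x0,y0,x1,y1=320,135,412,228
p=c["R"]@np.array([*C,.163])+c["t"];u,v=int(p[0]/p[2]*c["fx"]+c["cx"]),int(p[1]/p[2]*c["fy"]+c["cy"])
m=(g<140).astype(np.uint8);n,l=cv2.connectedComponents(m,connectivity=4);k=cv2.findContours((l==l[v,u]).astype(np.uint8),0,1)[0][0]
W=np.array([onz(c,*q,z)[:2] for q in k.reshape(-1,2)],np.float32)
print("slot",cv2.contourArea(k),[np.round(q,3) for q in cv2.minAreaRect(W*1000)])
```

```text
disc [0.5559 0.0071] resid 0.0007607231403753204
red 54 [ 0.5559 -0.0379] az -89.95247441649072 r 0.04498624488728973
green 66 [0.5111 0.0071] az -179.99527002928542 r 0.044785121555733845
yellow 13 [0.5234 0.0049] az -176.1893678129205 r 0.03258090946919523
slot 1613.0 [array([556.204,   7.069]), array([58.443, 28.607]), np.float64(3.479)]
```

The slot reads 3.5° short of square: the loaded fingertips dragged it back a little when I backed off. The panel is latched. I'll re-enter without touching the floor, turn to the stop again and leave with no friction on the floor.

>>> {"method": "step_arm", "body": {"commands": [[0.0363, 0, 0, 0, 0, 0], [0.0363, 0, 0, 0, 0, 0], [0.0364, -0.0005, 0, 0, 0, -0.05], [0, 0, 0.04, 0, 0, 0], [0, 0, 0.04, 0, 0, 0], [0, 0, 0.03, 0, 0, 0], [0, 0, 0.015, 0, 0, 0], [0, 0, 0.01, 0, 0, 0], [0, 0, 0.008, 0, 0, 0], [0, 0, 0, 0, 0, 0]]}}

```text
time: 10.55
ee_pos: [0.5572, 0.0069, 0.166]
eef_rot: [1.0, 0.005, 0.0, 0.0]
ft_force: [0.4, -0.4, -0.6]
width: 0.022
```

>>> {"method": "step_arm", "body": {"commands": [[0, 0, 0, 0, 0, 0.06], [0, 0, 0, 0, 0, 0.05], [0, 0, 0, 0, 0, 0.05], [0, 0, 0, 0, 0, 0.03], [0, 0, 0, 0, 0, 0.03], [0, 0, 0, 0, 0, 0]]}}

```text
time: 11.15
ee_pos: [0.5575, 0.0067, 0.1667]
eef_rot: [0.994, -0.106, 0.001, -0.0]
ft_force: [0.3, -1.4, 1.1]
width: 0.0221
```

Run:
```python
from h import *
s=read_state();print(s["ee_pos"],s["eef_rot"],s["ft_force"],s["torque"])
```

```text
[0.5575 0.0067 0.1667] [ 0.9944 -0.1058  0.0007 -0.0001] [ 0.2927 -1.3625  1.0548] [-0.5356  0.0339  0.0904]
```

>>> {"method": "step_arm", "body": {"commands": [[0, 0, 0, 0, 0, 0.03], [0, 0, 0, 0, 0, 0.02], [0, 0, 0, 0, 0, 0]]}}

```text
time: 11.45
ee_pos: [0.5573, 0.0067, 0.1664]
eef_rot: [0.991, -0.13, 0.0, 0.0]
ft_force: [0.9, -3.8, 4.5]
width: 0.0217
```

Run:
```python
from h import *
s=read_state();print(s["ee_pos"],s["eef_rot"],s["ft_force"],s["torque"])
```

```text
[0.5573 0.0067 0.1664] [ 0.9915 -0.1303  0.0004  0.0001] [ 0.8509 -3.8116  4.5284] [-0.7879  0.0777  0.5113]
```

At the stop (0.51 N·m). I'll release and lift.

>>> {"method": "step_arm", "body": {"commands": [[0, 0, 0, 0, 0, -0.04], [0, 0, 0, 0, 0, -0.04], [0, 0, -0.004, 0, 0, -0.02], [0, 0, -0.01, 0, 0, 0], [0, 0, -0.02, 0, 0, 0], [0, 0, -0.04, 0, 0, 0], [0, 0, -0.04, 0, 0, 0], [0, 0, -0.03, 0, 0, 0], [-0.05, 0, 0, 0, 0, 0.1], [-0.05, 0, 0, 0, 0, 0], [0, 0, 0, 0, 0, 0], [0, 0, 0, 0, 0, 0]]}}

```text
time: 12.65
ee_pos: [0.459, 0.0283, 0.3113]
eef_rot: [0.992, -0.129, 0.001, -0.002]
ft_force: [0.7, 0.2, 0.5]
width: 0.0218
```

Run:
```python
from m import *
s=read_state();print(s["time"],s["ee_pos"],s["ft_force"])
c=get_calibration("wrist");i=camera("wrist")[:,:,::-1];cv2.imwrite("pics/w8.png",i);z=.163
p=c["R"]@np.array([.556,.007,z])+c["t"];u,v=int(p[0]/p[2]*c["fx"]+c["cx"]),int(p[1]/p[2]*c["fy"]+c["cy"]);print(u,v)
C=meas("pics/w8.png",c,z,(u-62,v-55,u+50,v+55))
g=cv2.cvtColor(i,cv2.COLOR_BGR2GRAY)
m=(g<140).astype(np.uint8);n,l=cv2.connectedComponents(m,connectivity=4);k=cv2.findContours((l==l[v,u]).astype(np.uint8),0,1)[0][0]
W=np.array([onz(c,*q,z)[:2] for q in k.reshape(-1,2)],np.float32)
print("slot",cv2.contourArea(k),cv2.minAreaRect(W*1000))
im=camera("side")[:,:,::-1];h=cv2.cvtColor(im,cv2.COLOR_BGR2HSV)
ys,xs=np.nonzero(cv2.inRange(h[165:215,238:298],(45,100,50),(85,255,255)));print("green side px",xs.mean()+238,ys.mean()+165)
```

```text
12.65 [0.459  0.0283 0.3113] [0.7272 0.2251 0.4846]
359 177
disc [0.5561 0.0072] resid 0.0008338260797678201
red 57 [ 0.5562 -0.0379] az -89.81417566268445 r 0.04502181145654162
green 58 [0.5114 0.0071] az -179.91912252727036 r 0.04466728476056254
yellow 13 [0.5232 0.007 ] az -179.67252949984504 r 0.032854116011599925
slot 1616.5 ((556.3956298828125, 7.0555620193481445), (58.615299224853516, 28.628894805908203), 0.0876861959695816)
green side px 250.69230769230768 193.0
```

The slot is at 0.1°, the pointer lines up with the green mark, and the panel is down. Handing in.

```bash
python3 -c "
from bench import *
print(close_job())"
```

```text
the job is handed in; nothing more can be done
None
```

The panel is locked and staying down by itself, and I handed the job in at about 12.8 s; it reports no verdict. I set the two partly open fingertips in the slot and pressed the panel about 2 mm below flush (about 8 N). While pressing, I turned the fastener clockwise until it met its stop.

- **One correction:** after the first lift the slot was 3.5° short of square, because the fingertips dragged it back as I eased off. I went back in without pressing, turned it to the stop again (0.5 N·m) and lifted clear.
- **Slot angle:** it measured 0.1° off world x. The yellow pointer was within 0.3° of the green mark.
- **Panel height:** the green mark sat about 3 px lower than at the start in the side view, roughly 8 to 9 mm. It was in the same place there after the first and second lifts.
- **Hand and other objects:** the hand was clear, at 0.31 m height with only sensor-noise force. The mug, mouse and screwdriver looked unmoved in the pictures after the first lift. I didn't check them again after the second pass, and the hard drive was out of view in those pictures, but the hand never went near it.

I viewed 7 pictures.

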